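# Clear the light gauge and hold its glass reference block in the light

### The arm

A 6-joint arm with a two-finger parallel gripper is mounted at the origin on the work surface. World frame = base frame: x ahead of the robot, y to its left, z up, the work surface at z = 0. Lengths are in mm, angles in rad, forces in N, time in s.
With the tool pointing down it reaches from about 275 to 725 mm from the base axis. Payload 5.6 kg.
Tool frame: the origin (TCP) lies midway between the tips of the shut fingers; the grasp point (between the pads) lies manip.grip_depth behind it (manip.grip_depth is the distance from the TCP to the grasp point, in mm); x points along the fingers, y is the direction in which the jaws open and shut, and the axes are right-handed (so a half turn about x gives the same grasp; the last joint's range is limited). The gripper opens to 85 mm and grips with 20 to 120 N. Pads are 22 mm wide; open, the fingers measure 114 mm over their backs; the gripper's body (76 mm by 85 mm) begins 54 mm behind the grasp point. The pads swing forward as they close: fully open they stand 13 mm farther back than shut.
Start: joints at [1.55, 0.255, 0.108, 0, -1.424, -0.285], TCP at [165.554, 524.485, 231.283] pointing down, gripper open.
Joint ranges: [-2.95, 2.95], [-1.21, 1.97], [-1.09, 1.5], [-2.87, 1.71], [-2.94, -0.07], [-3.05, 3.05]. Speed limits (rad/s): [2.57, 2.57, 3.14, 3.14, 3.14, 3.14].

### API

Orientations are given as a unit quaternion [x, y, z, w].
In Python, from plant import status, imaging, order, manip gives the robot as it stands.
- The arm moves only by the tool carry_out, never from a script. Its argument "series" is one flat list of numbers, 7 for each row, row after row: the shift along the tool's x, y, z in m, then the turn, a rotation vector about the tool's x, y, z in rad, then the closure, from 0 (fully open) to 1 (shut). In form: [dx, dy, dz, rx, ry, rz, jaw, dx, dy, dz, rx, ry, rz, jaw, ...]. A call has 1 to 12 rows; each row is the pose to reach, as a shift and turn from the pose commanded when the call began, along the tool's axes at that moment; what a row does not reach only later rows make up. A row lasts 1/8 s, in which the tool goes at most 62.5 mm and 10.7 degrees, less where a joint would pass 70% of its speed; a pose out of reach is approached as far as the arm can. A call with a gripper value outside its range is refused whole. The fingers move at their own pace and stop on an object; "force" is the grip in N (left out, the last holds). Time passes only in rows, so rows that repeat a pose let the fingers close. It gives the time, the measured TCP pose, the force and the opening at its end, in the units of the state.
- status.observe(): the state, without advancing time (a new reading comes with each control period).
- imaging.capture(name): name is "scene" or "top" or "wrist"; returns a dict with "pixels" (384x512x3 uint8, red, green, blue), "range_z" (384x512 float32, mm along the optical axis (not along the pixel's ray), 0 where there is no reading), "fovy" (degrees; the focal length in pixels is half the picture's height over the tangent of half this angle, whatever the lens; pixels are square), "cx", "cy" (the principal point, pixels), "R" (3x3) and "t" (3): a world point X has camera coordinates R X + t. Camera axes: x right, y down, z forward; pixel columns grow to the right and rows downward; lengths in mm; the calibration is good to about 2 mm. A picture is of the moment at which its call begins.
- order.close_job(): hands the job in, once; it reports no verdict.
The state is a dict: "time_s": time; "q": joint angles; "qvel": joint speeds; "joint_torque": joint torques, N m; "position": TCP position; "orientation": TCP orientation; "wrist_force": force on the tool from outside, world axes, zero at the start; "torque": the same for the moment, N m; "finger_gap": finger opening in mm.
Only numpy, scipy, OpenCV 4.12 (cv2) and the standard library are available. Lean on these libraries where they do the work, as an engineer would, in place of code of your own. Each camera call takes 0.05 s, during which the arm holds its last target.

### The job

The light gauge on this bench is due for a check with its glass reference block. First slide the aluminium fixture plate with the white hub along the bench, without lifting it, out from between the two gauge heads and fully inside the empty marked square. Then take the glass block out of its stand, touching it on its two frosted faces only, and finish while still holding it upright and still in the light path, midway between the two lenses, so that the light goes squarely in and out through the middle of its two clear faces; do not put it down or let go, and leave the other things on the bench alone.

Things in the scene. Friction and masses are not known exactly. Their poses are not given: they have to be found in the camera images.
- gauge: Light gauge, fixed: two grey heads facing each other along its x; origin on the bench midway between. Each head is 60 mm wide (y), spans 85 to 145 mm from the origin and is 125 mm high (lamp head, at -x, has fins to 131); steel feet 70 mm wide, 20 high, out to 160. Between the inner faces, 170 mm apart, only bench with a grey marked square where the plate starts; open at both y sides.
- light_path (a point): Midpoint of the light path, 95 mm above the bench, midway between the two round lenses on the heads' inner faces. Its axes are the gauge's: the light runs along x.
- park: The empty marked square on the bench: thin light-grey lines, 120 by 120 mm inside, no height. Origin at its centre, axes x and y along its sides. It lies on the left or the right of the gauge.
- plate: Loose aluminium plate 100 x 100 x 14 mm, about 0.5 kg; origin at the centre of its underside, sides along x and y. A white hub is fixed on its centre: foot disc 52 mm across up to 24 mm high, stem 22 mm across, then a square head 34 x 34 mm, sides along x and y, 72 to 112 mm above the bench (grip here). Wire ring on it: decoration. Starts between the gauge heads, hub blocking the light.
- stand: Black stand fixed to the bench, on the other side of the gauge from the empty square: base 100 (x) x 80 (y) x 6 mm with a raised open-topped collar round the block, 54 x 44 mm outside, 38 x 28 mm inside, its rim 22 mm above the bench. Origin at the centre of its underside.
- cell: Loose glass block 34 (x) x 24 (y) x 80 mm (z), 0.16 kg; origin at the centre of its underside. The wide faces, across y, 24 mm apart, are frosted (whitish panel 30 mm wide, full height): touch only these. The narrow faces, across x, are clear. It stands upright in the collar with 2 mm play, underside 6 mm above the bench, top at 86; comes straight up. Either clear face may face the lamp.
- cell_clear: The clear polished glass of the block: its two narrow faces across x, and its top and bottom. Not to be touched by the fingers. Same origin and axes as the block.
- cell_middle (a point): Centre of the block, 40 mm above its underside, level with the middle of the clear faces.
- brass_bar: Bystander: brass bar, 28 x 90 x 10 mm, lying loose; origin at the centre of its underside.
- wire_ring: Bystander: steel wire ring, 116 mm across, 6 mm high, lying loose; origin at its centre, on the bench.
- mallet: Bystander: copper-headed hammer lying loose, handle along its -x.
- rod_cup: Bystander: steel cup 60 mm across and 60 mm high with thin rods standing in it up to about 120 mm; origin at the centre of its underside.
Mind the look-alikes: they are no part of the job. There is more than one size of the cell; the one meant has the size given above. Of the things that look like the plate, the larger one is meant.

How it is judged:
By the outcome, as a careful person would: the job done as asked, in the order asked, and still so for the second after the job is handed in, while the arm keeps its last pose, push and grip.
It also fails if it takes over 66 s, if anything falls off the work surface, if the arm or the gripper's body presses on something with over 40 N, if the wrist force passes 120 N, or if a joint passes its speed limit or range.

## Working session

There is one attempt and no reset: what is moved stays moved. The work goes in short steps, Python scripts to look and compute and a tool call to move; the robot and the scene stay as the last step left them, time stands still between calls to the robot, and variables do not carry over. Pictures are saved under pics/ and viewed, and the job is handed in when it is done.

Besides the shell and the picture viewer there is one more tool, called after ">>>" as name(argument=value, ...) on one line, values as JSON. carry_out: Moves the arm, as the interface text tells. Its arguments: {"type":"object","properties":{"series":{"type":"array"},"force":{"type":"number"}},"required":["series"]}

```bash
mkdir -p pics; ls; python3 - <<'E'
from plant import status, imaging, order, manip
import cv2
s=status.observe(); print(s); print([ (k,getattr(manip,k)) for k in dir(manip) if k[0]!='_'])
for n in ["scene","top","wrist"]:
    d=imaging.capture(n); cv2.imwrite(f"pics/{n}0.png",d["pixels"][:,:,::-1])
    print(n,d["fovy"],d["cx"],d["cy"],d["R"],d["t"])
    import numpy as np; np.savez(f"pics/{n}0.npz",**d)
E
```

```text
pics
{'time_s': 0.0, 'q': array([ 1.54957207e+00,  2.55758944e-01,  1.06982902e-01, -5.02612022e-04,
       -1.42390829e+00, -2.84627823e-01]), 'qvel': array([ 0.00042112,  0.00073595,  0.00062691, -0.00071297, -0.00060776,
       -0.00231913]), 'joint_torque': array([ 1.11844362e-03, -3.86626482e+01,  2.37943304e+01,  5.36500588e+00,
       -6.07458744e-03, -1.96843203e-06]), 'position': array([165.37812421, 524.01212445, 230.37668926]), 'orientation': array([-0.69876365,  0.10842468,  0.69893681,  0.10705506]), 'wrist_force': array([0.07547966, 0.00769919, 0.69753286]), 'torque': array([-0.00053257, -0.03760499,  0.05500729]), 'finger_gap': 85.52735270108644}
[('MotionError', <class 'plant.MotionError'>), ('grip_depth', 18.700000000000003)]
scene 49.86222454964628 255.32324419729258 191.24764619754097 [[-0.54756621  0.83667608 -0.01201595]
 [ 0.67158967  0.43086815 -0.60276027]
 [-0.49913781 -0.33812095 -0.79783186]] [ 291.5121346  -278.70853379 1412.07150971]
top 49.239177684823666 253.92305648703643 186.29410089682324 [[-0.01843327 -0.99980125  0.00759454]
 [-0.98434198  0.01681541 -0.17546539]
 [ 0.17530281 -0.01071002 -0.98445631]] [ -20.10244146  553.9368467  1429.80105942]
wrist 65.30262948910514 255.74157626922047 190.92858407197375 [[-0.29966959 -0.95404053  0.00219185]
 [-0.91024788  0.28660065  0.2988459 ]
 [-0.28573929  0.0875599  -0.95429886]] [548.18023516 -38.06625725 379.64084797]
```

View pics/scene0.png

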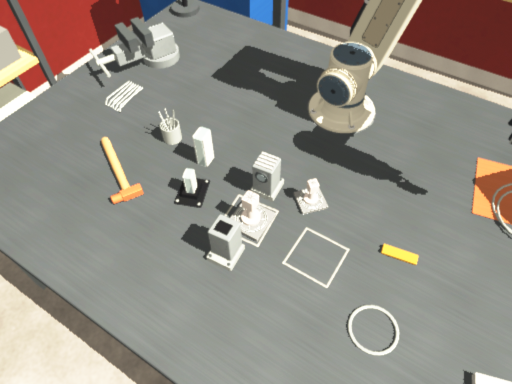

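View pics/top0.png

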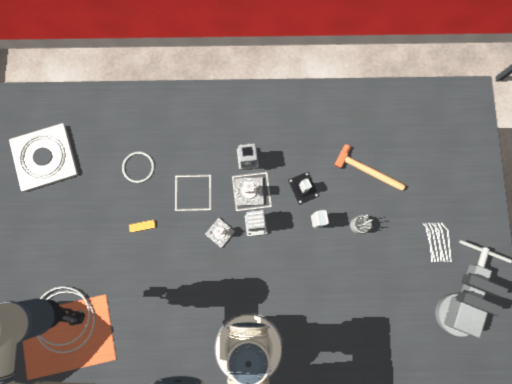

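View pics/wrist0.png

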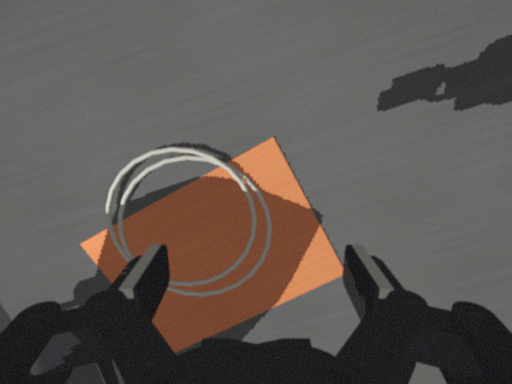

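```bash
cat > h.py <<'E'
import numpy as np, cv2
from scipy.spatial.transform import Rotation as Ro
def load(p): 
    d=np.load(p); return {k:d[k] for k in d}
def cap(name,tag):
    from plant import imaging
    d=imaging.capture(name); np.savez(f"pics/{tag}.npz",**d); cv2.imwrite(f"pics/{tag}.png",d["pixels"][:,:,::-1]); return d
def foc(d): return 192/np.tan(np.radians(d["fovy"])/2)
def ray(d,uv,z):
    uv=np.atleast_2d(np.asarray(uv,float)); f=foc(d)
    r=np.c_[(uv[:,0]-d["cx"])/f,(uv[:,1]-d["cy"])/f,np.ones(len(uv))]@d["R"]
    c=-d["R"].T@d["t"]
    return c+r*((z-c[2])/r[:,2])[:,None]
def cloud(d):
    f=foc(d); v,u=np.mgrid[:384,:512]; Z=d["range_z"]
    P=np.stack([(u-d["cx"])/f*Z,(v-d["cy"])/f*Z,Z],-1)
    W=(P-d["t"])@d["R"]; W[Z<=0]=np.nan; return W
def proj(d,X):
    c=np.atleast_2d(X)@d["R"].T+d["t"]; f=foc(d)
    return np.c_[c[:,0]/c[:,2]*f+d["cx"],c[:,1]/c[:,2]*f+d["cy"]]
def crop(d,name,u0,v0,u1,v1):
    im=d["pixels"][v0:v1,u0:u1,::-1]; k=int(min(800/(u1-u0),600/(v1-v0)))
    cv2.imwrite(f"pics/{name}.png",cv2.resize(im,None,fx=k,fy=k,interpolation=cv2.INTER_CUBIC)); print("scale",k)
E
python3 - <<'E'
from h import *
d=load("pics/top0.npz"); crop(d,"topc",120,130,400,260)
s=load("pics/scene0.npz"); crop(s,"scc",150,110,370,310)
for n,uv,z in [("plate",(251,190),112),("headlamp",(256,222),125),("headfar",(247,155),125),("park",(193,193),0),("stand",(304,187),6)]: print(n,ray(d,uv,z).round(0))
W=cloud(d); 
for uv in [(251,188),(256,215),(247,150),(193,193),(306,185),(320,215)]: print(uv,W[uv[1],uv[0]].round(1))
E
```

```text
scale 2
scale 3
plate [[530. -19. 112.]]
headlamp [[420. -34. 125.]]
headfar [[648.  -8. 125.]]
park [[541. 191.   0.]]
stand [[ 555. -212.    6.]]
(251, 188) [536.9 -19.3 110.3]
(256, 215) [443.4 -34.2 126.1]
(247, 150) [666.   -7.9 123.4]
(193, 193) [541.9 191.9  -4.2]
(306, 185) [ 548.  -208.7   88. ]
(320, 215) [ 440.8 -247.7  114.8]
```

View pics/topc.png

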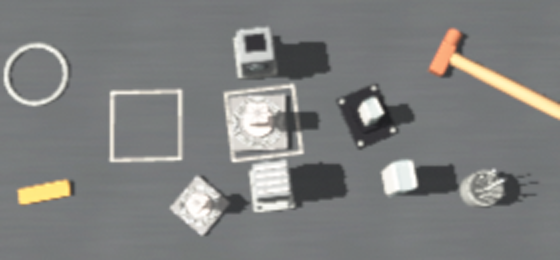

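View pics/scc.png

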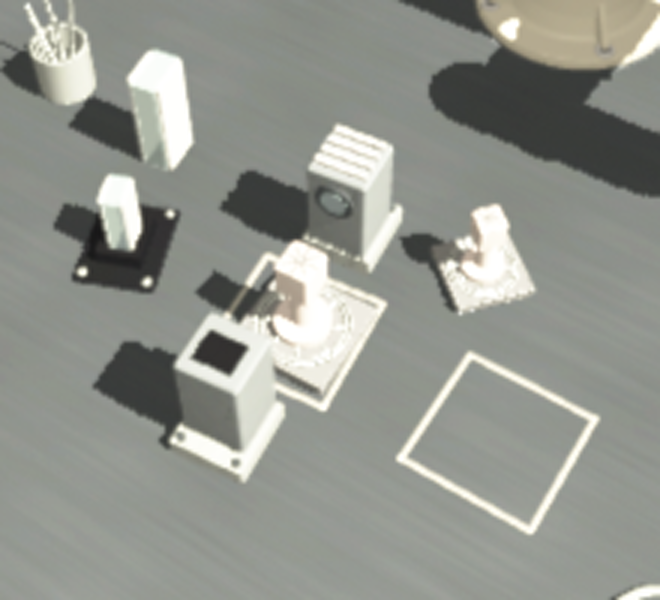

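```bash
python3 - <<'E'
from h import *
from plant import status
s=status.observe(); d=load("pics/wrist0.npz")
T=Ro.from_quat(s["orientation"]).as_matrix(); print(T.round(3))
c=-d["R"].T@d["t"]; print(c, "in tool",(T.T@(c-s["position"])).round(1)); print("cam axes in tool",(d["R"]@T).round(3))
E
```

```text
[[-0.    -0.301 -0.954]
 [-0.001 -0.954  0.301]
 [-1.     0.001 -0.   ]]
[238.10152156 500.65465988 372.46524748] in tool [-141.9    0.7  -76.4]
cam axes in tool [[-0.001  1.    -0.002]
 [-0.299  0.001  0.954]
 [ 0.954  0.001  0.299]]
```

>>> carry_out(series=[-0.005,0.02,-0.03,-0.02,0,0,0,-0.015,0.05,-0.075,-0.06,0,0,0,-0.025,0.085,-0.125,-0.1,0,0,0,-0.035,0.12,-0.176,-0.14,0,0,0,-0.045,0.155,-0.227,-0.18,0,0,0,-0.055,0.19,-0.278,-0.22,0,0,0,-0.065,0.225,-0.33,-0.26,0,0,0,-0.075,0.26,-0.381,-0.3,0,0,0,-0.085,0.295,-0.432,-0.34,0,0,0,-0.092,0.33,-0.484,-0.37,0,0,0,-0.097,0.36,-0.53,-0.39,0,0,0,-0.1,0.38,-0.56,-0.4,0,0,0])

```text
time_s: 1.65
position: [586.2, -8.7, 330.5]
orientation: [-0.706, -0.033, 0.707, -0.033]
wrist_force: [-0.5, 0.2, -0.5]
finger_gap: 85.3
```

>>> carry_out(series=[0,0.01,-0.012,0,0,0,0,0,0.01,-0.012,0,0,0,0,0,0.01,-0.012,0,0,0,0])

```text
time_s: 2.02
position: [597.7, -14.9, 331.2]
orientation: [-0.706, -0.033, 0.706, -0.033]
wrist_force: [-1.1, -0.0, 0.1]
finger_gap: 85.4
```

```bash
python3 - <<'E'
from h import *
from plant import status
s=status.observe(); print(s["time_s"],s["position"],abs(s["qvel"]).max(),s["q"])
d=cap("wrist","w1")
E
```

```text
2.025 [597.68310403 -14.87700759 331.20109223] 0.013215684061949689 [ 2.36219558e-01  3.54976039e-01  4.97398739e-01 -1.70306338e-04
 -1.71355224e+00  1.42914983e+00]
```

View pics/w1.png

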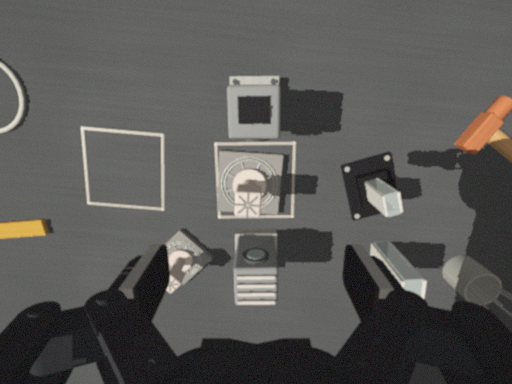

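```bash
python3 - <<'E'
from h import *
d=load("pics/w1.npz")
crop(d,"w1a",200,65,320,225); crop(d,"w1b",200,185,320,310); crop(d,"w1c",330,140,430,300); crop(d,"w1d",70,110,180,225)
E
```

```text
scale 3
scale 4
scale 3
scale 5
```

View pics/w1a.png

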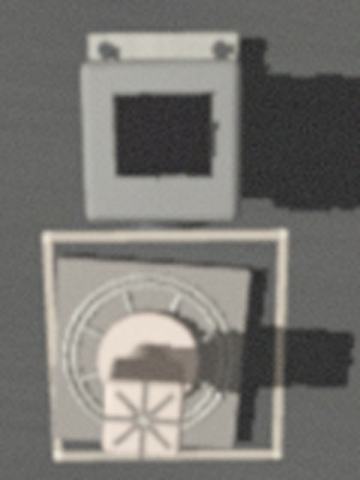

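View pics/w1b.png

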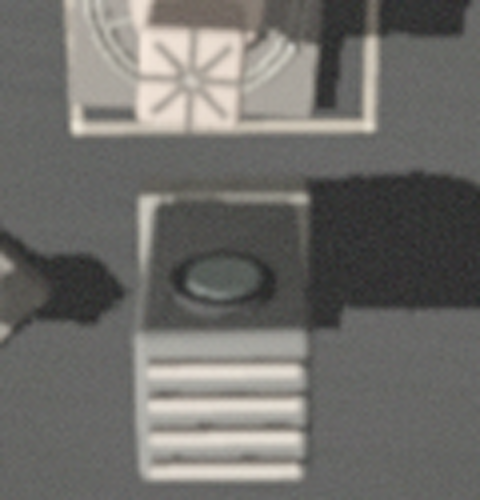

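View pics/w1c.png

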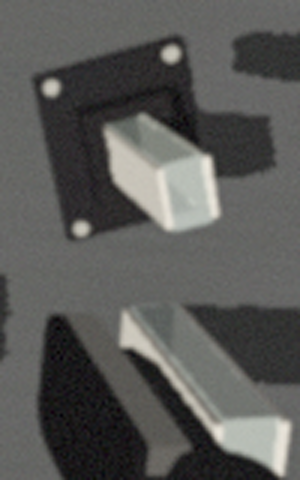

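View pics/w1d.png

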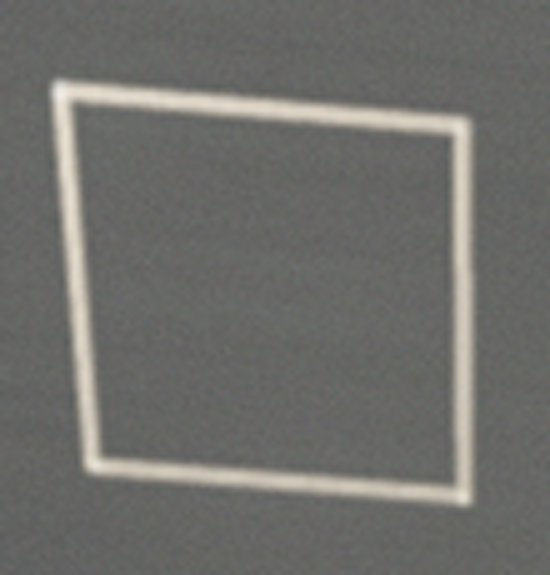

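```bash
python3 - <<'E'
from h import *
d=load("pics/w1.npz")
def P(pts,k,o,z): return ray(d,(np.array(pts)+.5)/k-.5+np.array(o),z)[:,:2]
def rep(n,Q):
    e=np.diff(np.r_[Q,Q[:1]],axis=0)
    print(n,"c",Q.mean(0).round(1),"len",np.hypot(*e.T).round(1),"ang",np.degrees(np.arctan2(e[:,1],e[:,0])).round(1)); return Q
A=lambda p,z:P(p,3,(200,65),z); B=lambda p,z:P(p,4,(200,185),z); C=lambda p,z:P(p,3,(330,140),z); D=lambda p,z:P(p,5,(70,110),z)
rep("far",A([(82,62),(240,62),(237,219),(87,219)],125))
rep("mark",A([(43,232),(287,231),(283,459),(56,459)],0))
rep("plate",A([(58,258),(252,268),(238,447),(62,440)],14))
rep("hub",A([(104,383),(181,382),(180,452),(104,452)],112))
rep("lampin",B([(137,330),(307,330)],125)); rep("lampout",B([(143,478),(302,478)],131))
rep("stand",C([(35,76),(182,36),(70,240)],6))
rep("cell",C([(160,165),(210,155),(218,213),(168,231)],86))
rep("park",D([(55,84),(470,121),(467,503),(88,469)],0))
W=cloud(d)
for uv in [(247,205),(255,100),(388,202),(253,75)]: print(W[uv[1],uv[0]].round(1))
E
```

```text
far c [657.   -7.5] len [57.7 57.  57.7 57. ] ang [ -84.5 -174.3   95.5    5.8]
mark c [542.3 -20.6] len [128.  129.  128.8 128.5] ang [ -84.3 -173.2   95.5    6.4]
plate c [542.  -12.8] len [ 99.9  99.2  96.5 100.1] ang [ -87.5 -177.3   93.1    4.7]
hub c [542.4  -9.9] len [32.5 31.7 32.8 31.3] ang [ -83.7 -175.    95.5    4.3]
lampin c [459.6 -28.3] len [56.2 56.2] ang [-84.5  95.5]
lampout c [406.3 -33.5] len [54. 54.] ang [-84.5  95.5]
stand c [ 563.  -190.4] len [ 78.1 124.7  98. ] ang [-68.6 163.2  21.9]
cell c [ 552.7 -208.9] len [22.5 29.1 23.6 33.2] ang [ -72.3 -159.1  117.7   19.1]
park c [540.7 193.4] len [128.1 128.2 126.5 127.2] ang [-89.6 179.8  90.    0.5]
[540.6 -10.  111.3]
[670.3  -7.9 126.1]
[ 554.1 -202.1   85.8]
[ 7.039e+02 -1.500e+00 -6.000e-01]
```

```bash
cat >> h.py <<'E'
def tgt(pos,ya):
    """tool shift (m) and rotvec from now to pos, tool y at angle ya deg, tool x down"""
    from plant import status
    s=status.observe(); T=Ro.from_quat(s["orientation"]).as_matrix()
    y=np.array([np.cos(np.radians(ya)),np.sin(np.radians(ya)),0]); x=np.array([0,0,-1.]); z=np.cross(x,y)
    G=np.c_[x,y,z]
    print("now",s["position"].round(1),"yang",np.degrees(np.arctan2(T[1,1],T[0,1])).round(2),"t",s["time_s"],"F",s["wrist_force"].round(1),"gap",round(s["finger_gap"],1))
    print("shift",(T.T@(np.array(pos)-s["position"])/1000).round(4),"rot",Ro.from_matrix(T.T@G).as_rotvec().round(4))
E
python3 -c "
from h import *
tgt((542,-11.3,200),-87.3);tgt((542,-11.3,73),-87.3)"
```

```text
now [597.6 -14.7 331.5] yang -84.56 t 2.075 F [ 0.6 -0.3  0.1] gap 85.4
shift [ 0.1315 -0.0087  0.0551] rot [ 0.0479 -0.0002  0.0001]
now [597.6 -14.7 331.5] yang -84.56 t 2.075 F [ 0.6 -0.3  0.1] gap 85.4
shift [ 0.2585 -0.0086  0.0551] rot [ 0.0479 -0.0002  0.0001]
```

>>> carry_out(series=[0.03,-0.003,0.015,0.02,0,0,0,0.08,-0.006,0.035,0.04,0,0,0,0.12,-0.008,0.05,0.048,0,0,0,0.131,-0.0087,0.055,0.048,0,0,0,0.131,-0.0087,0.055,0.048,0,0,0])

```text
time_s: 2.7
position: [542.8, -11.6, 201.4]
orientation: [0.707, 0.017, -0.706, 0.017]
wrist_force: [-0.1, -0.4, 0.5]
finger_gap: 85.3
```

```bash
python3 - <<'E'
from h import *
d=cap("wrist","w2")
tgt((542,-11.3,73),-87.3)
E
```

```text
now [543.7 -11.6 202.2] yang -87.3 t 2.75 F [0.3 0.2 0.3] gap 85.3
shift [ 0.1292 -0.0004  0.0021] rot [-0.     -0.0032 -0.0003]
```

View pics/w2.png

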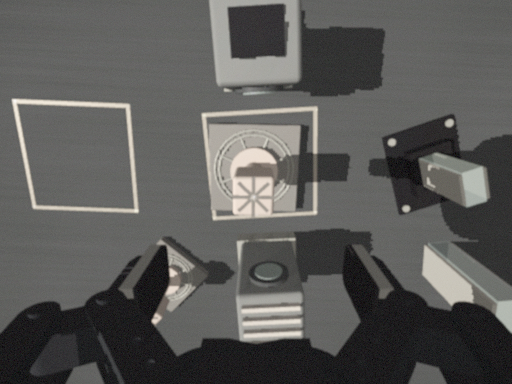

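```bash
python3 - <<'E'
from h import *
d=load("pics/w2.npz")
crop(d,"w2a",200,100,325,225); crop(d,"w2b",375,105,500,225)
print(ray(d,[(253,197)],112))
E
```

```text
scale 4
scale 5
[[541.30761219 -10.32157662 112.        ]]
```

View pics/w2a.png

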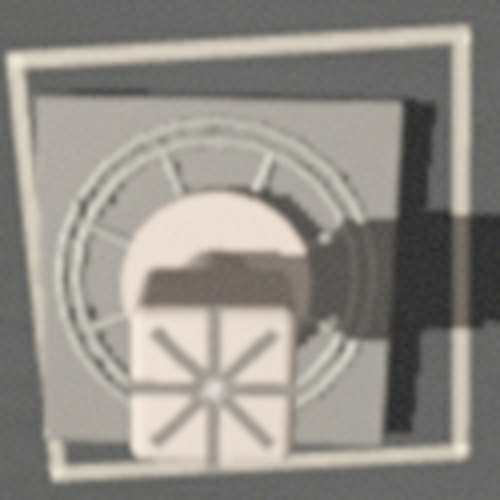

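View pics/w2b.png

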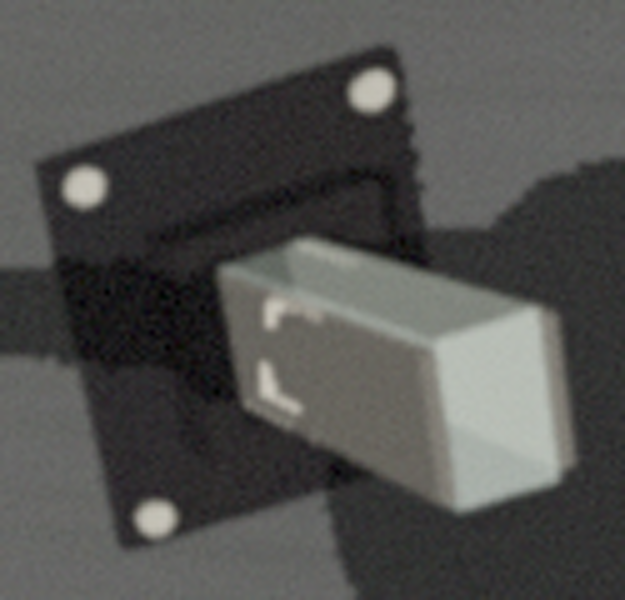

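```bash
python3 - <<'E'
from h import *
d=load("pics/w2.npz")
def P(pts,k,o,z): return ray(d,(np.array(pts)+.5)/k-.5+np.array(o),z)[:,:2]
def rep(n,Q):
    e=np.diff(np.r_[Q,Q[:1]],axis=0)
    print(n,"c",Q.mean(0).round(1),"len",np.hypot(*e.T).round(1),"ang",np.degrees(np.arctan2(e[:,1],e[:,0])).round(1))
A=lambda p,z:P(p,4,(200,100),z);C=lambda p,z:P(p,5,(375,105),z)
rep("plate",A([(37,97),(403,101),(383,443),(46,440)],14))
rep("hub",A([(133,308),(295,308),(293,458),(132,458)],112)); print(A([(214,389)],112))
rep("mark",A([(8,58),(468,28),(468,458),(55,478)],0))
rep("cell",C([(435,345),(555,312),(575,470),(460,513)],86))
rep("stand",C([(38,163),(392,45),(122,548)],6))
rep("screws",C([(85,187),(372,91),(156,520)],8))
tgt((541.5,-11,73),-87.2)
E
```

```text
plate c [541.7 -10.6] len [98.6 98.6 99.  98.7] ang [ -87.8 -178.1   92.2    1.7]
hub c [542.4 -10.2] len [32.3 32.1 33.4 32.1] ang [ -87.2 -176.9   92.8    1.1]
[[541.41975866 -10.41830955]]
mark c [542.2 -20. ] len [127.7 127.7 127.5 126.2] ang [ -83.6 -173.7   95.8    6.3]
cell c [ 551.9 -209.8] len [20.8 31.1 20.9 33.6] ang [ -70.5 -157.8  116.3   22.1]
stand c [ 562.7 -188.5] len [ 78.5 125.3  97.8] ang [-68.2 163.1  21.9]
screws c [ 560.7 -192.9] len [ 63.6 105.4  84.1] ang [-68.  164.9  22. ]
now [543.7 -11.6 202.2] yang -87.3 t 2.75 F [0.3 0.2 0.3] gap 85.3
shift [ 0.1292 -0.0007  0.0026] rot [-0.0018 -0.0032 -0.0003]
```

>>> carry_out(series=[0.03,-0.0005,0.001,0.004,-0.003,0,0,0.08,-0.001,0.002,0.008,-0.003,0,0,0.115,-0.001,0.002,0.008,-0.003,0,0,0.129,-0.001,0.002,0.008,-0.003,0,0,0.129,-0.001,0.002,0.008,-0.003,0,0,0.129,-0.001,0.002,0.008,-0.003,0,0])

```text
time_s: 3.5
position: [542.2, -10.7, 73.3]
orientation: [0.707, 0.014, -0.707, 0.014]
wrist_force: [-0.9, 0.7, 0.7]
finger_gap: 85.1
```

```bash
python3 - <<'E'
from h import *
tgt((541.5,-10.5,73),-87.8)
cap("wrist","w3")
E
```

```text
now [542.2 -10.7  73.3] yang -87.79 t 3.5 F [-0.9  0.7  0.7] gap 85.1
shift [ 0.0003 -0.0002  0.0007] rot [ 0.0002 -0.0007  0.0001]
```

View pics/w3.png

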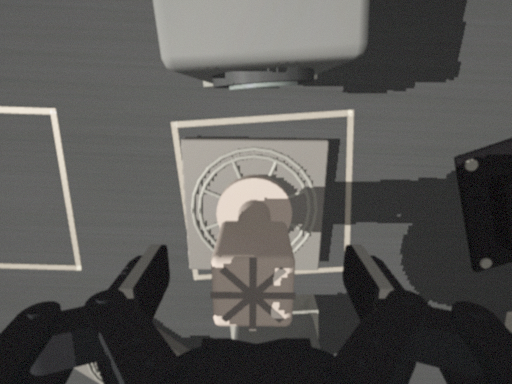

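>>> carry_out(force=40, series=[0,0,0,0,0,0,0.5,0,0,0,0,0,0,0.8,0,0,0,0,0,0,1,0,0,0,0,0,0,1,0,0,0,0,0,0,1,0,0,0,0,0,0,1])

```text
time_s: 4.3
position: [540.6, -10.7, 71.5]
orientation: [-0.706, -0.014, 0.708, -0.014]
wrist_force: [-1.5, 2.4, 1.9]
finger_gap: 33.4
```

```bash
python3 - <<'E'
from h import *
tgt((540.5,194,73.3),-90)
cap("wrist","w4")
E
```

```text
now [540.6 -10.7  71.5] yang -87.8 t 4.3 F [-1.5  2.4  1.9] gap 33.4
shift [-0.0018 -0.2046 -0.0078] rot [0.0383 0.0026 0.0001]
```

View pics/w4.png

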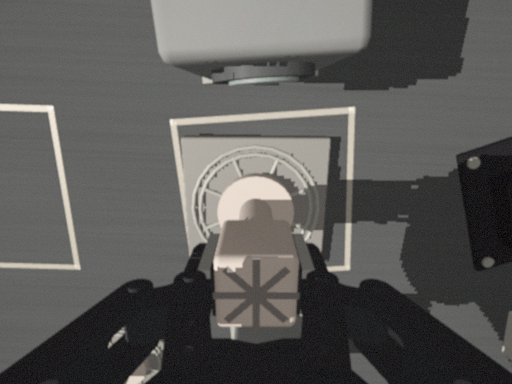

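>>> carry_out(series=[0.0003,-0.006,0,0,0,0,1,0.0005,-0.02,-0.0005,0,0,0,1,0.0005,-0.038,-0.001,0,0,0,1,0.0005,-0.056,-0.0015,0.004,0,0,1,0.0005,-0.074,-0.002,0.008,0,0,1,0.0005,-0.092,-0.003,0.014,0,0,1,0.0005,-0.105,-0.004,0.018,0,0,1,0.0005,-0.11,-0.004,0.02,0,0,1,0.0005,-0.11,-0.004,0.02,0,0,1])

```text
time_s: 5.48
position: [540.5, 99.8, 71.4]
orientation: [-0.706, -0.007, 0.708, -0.007]
wrist_force: [-0.5, -2.3, 7.1]
finger_gap: 33.4
```

```bash
python3 - <<'E'
from h import *
tgt((540.5,194,71.5),-90)
cap("wrist","w5")
E
```

```text
now [540.5  99.8  71.4] yang -88.88 t 5.475 F [-0.5 -2.3  7.1] gap 33.4
shift [-0.0002 -0.0942 -0.0018] rot [ 0.0196  0.0021 -0.001 ]
```

View pics/w5.png

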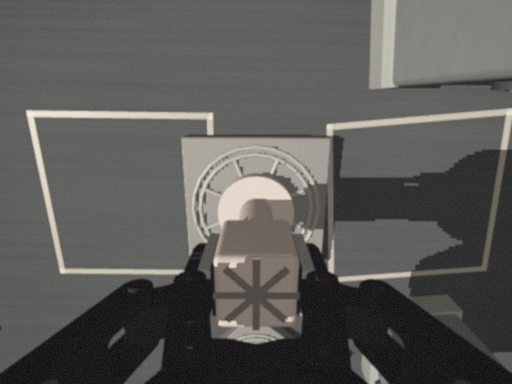

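```bash
python3 - <<'E'
from h import *
d=load("pics/w5.npz")
print(ray(d,[(31,115),(211,115),(61,271)],0).round(1))
print(ray(d,[(183,137),(332,137)],14).round(1))
E
```

```text
[[601.4 255.2   0. ]
 [604.  131.1   0. ]
 [478.1 256.1   0. ]]
[[590.4 147.9  14. ]
 [592.5  49.6  14. ]]
```

>>> carry_out(series=[0,-0.006,0,0,0,0,1,0,-0.02,-0.0005,0,0,0,1,0,-0.038,-0.001,0,0,0,1,0,-0.056,-0.0012,0.004,0,0,1,0,-0.074,-0.0015,0.008,0,0,1,0,-0.088,-0.0015,0.012,0,0,1,0,-0.095,-0.0015,0.014,0,0,1,0,-0.0955,-0.0015,0.014,0,0,1,0,-0.0955,-0.0015,0.014,0,0,1])

```text
time_s: 6.65
position: [540.0, 194.9, 71.4]
orientation: [-0.706, -0.001, 0.708, -0.002]
wrist_force: [0.6, -2.0, 6.0]
finger_gap: 33.6
```

```bash
python3 - <<'E'
from h import *
tgt((540.5,194,71.5),-90)
cap("wrist","w6")
E
```

```text
now [540.  194.9  71.4] yang -89.7 t 6.65 F [ 0.6 -2.   6. ] gap 33.6
shift [-0.0001  0.0009 -0.0005] rot [ 0.0053  0.0024 -0.0012]
```

View pics/w6.png

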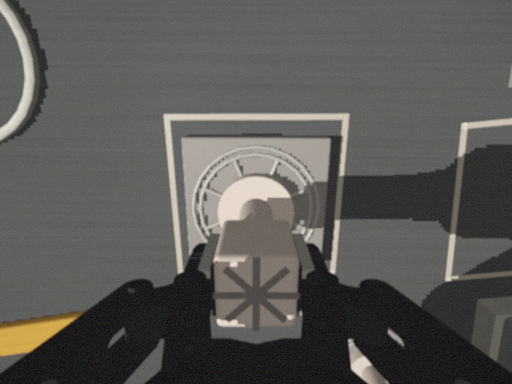

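```bash
python3 - <<'E'
from h import *
d=load("pics/w6.npz")
print(ray(d,[(172,121),(341,121),(181,230),(335,230)],0).round(1))
print(ray(d,[(182,137),(331,137),(188,250)],14).round(1))
crop(d,"w6a",150,100,370,290)
t=cap("top","t6"); crop(t,"t6a",160,150,300,260)
E
```

```text
[[599.8 252.5   0. ]
 [600.6 135.1   0. ]
 [517.  251.9   0. ]
 [517.7 132.1   0. ]]
[[590.6 242.9  14. ]
 [591.3 144.6  14. ]
 [507.3 244.1  14. ]]
scale 3
scale 5
```

View pics/w6a.png

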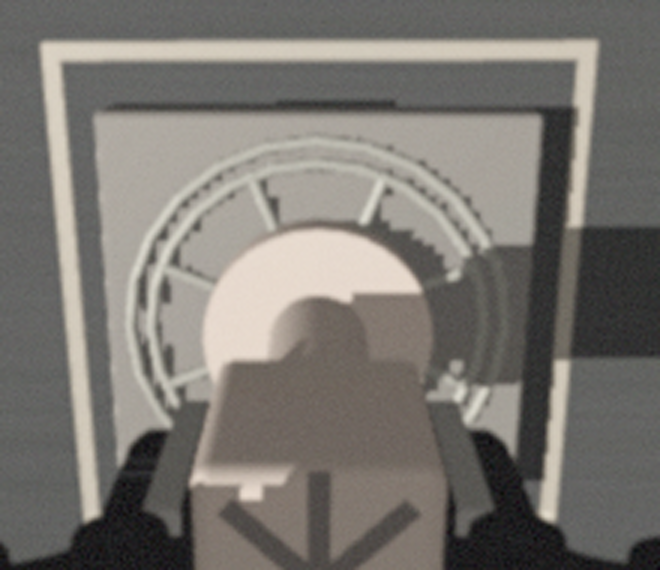

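View pics/t6a.png

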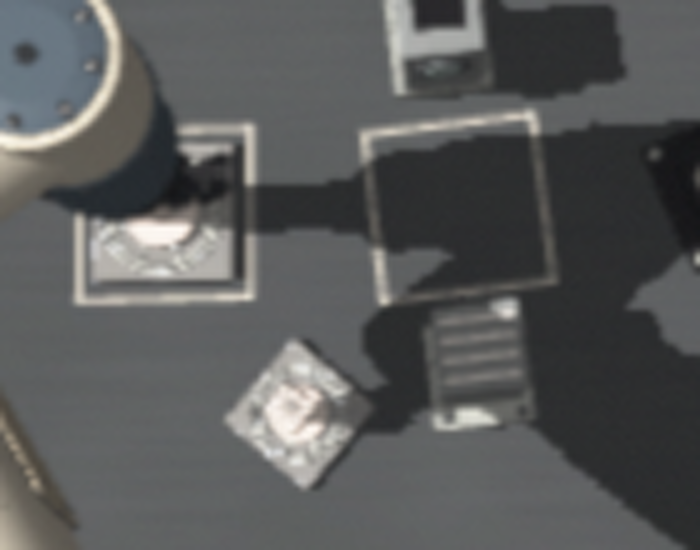

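>>> carry_out(series=[0,0,0,0,0,0,0.7,0,0,0,0,0,0,0.3,0,0,0,0,0,0,0,0,0,0,0,0,0,0,0,0,0,0,0,0,0,0,0,0,0,0,0,0,-0.02,0,0,0,0,0,0,-0.07,0,0,0,0,0,0,-0.12,0,0,0,0,0,0,-0.15,0,0,0,0,0,0,-0.15,0,0,0,0,0,0])

```text
time_s: 8.12
position: [541.7, 195.3, 223.8]
orientation: [0.708, 0.002, -0.706, 0.0]
wrist_force: [-0.4, -0.4, -0.7]
finger_gap: 85.5
```

```bash
python3 - <<'E'
from h import *
tgt((580,-190,225),-68)
cap("wrist","w7")
E
```

```text
now [541.7 195.3 223.8] yang -89.76 t 8.125 F [-0.4 -0.4 -0.7] gap 85.5
shift [-0.0022  0.3854 -0.0367] rot [-0.3798 -0.0028  0.0024]
```

View pics/w7.png

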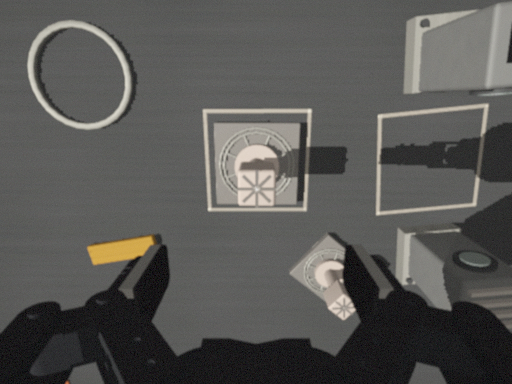

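>>> carry_out(series=[0,0.02,-0.001,-0.02,0,0,0,0,0.07,-0.003,-0.06,0,0,0,0,0.125,-0.005,-0.11,0,0,0,0,0.185,-0.007,-0.17,0,0,0,0,0.245,-0.01,-0.23,0,0,0,0,0.3,-0.013,-0.28,0,0,0,0,0.35,-0.015,-0.33,0,0,0,0,0.385,-0.0166,-0.365,0,0,0,0,0.4,-0.0166,-0.38,0,0,0,0,0.401,-0.0166,-0.38,0,0,0,0,0.401,-0.0166,-0.38,0,0,0])

```text
time_s: 9.55
position: [558.5, -205.6, 220.0]
orientation: [-0.693, -0.135, 0.696, -0.135]
wrist_force: [-0.0, 0.1, -0.2]
finger_gap: 85.3
```

```bash
python3 - <<'E'
from h import *
tgt((552,-210,41),-68)
d=cap("wrist","w8"); crop(d,"w8a",180,90,340,240)
E
```

```text
now [ 558.5 -205.6  220. ] yang -67.99 t 9.55 F [-0.   0.1 -0.2] gap 85.3
shift [0.179 0.002 0.007] rot [0.0001 0.0038 0.002 ]
scale 4
```

View pics/w8.png

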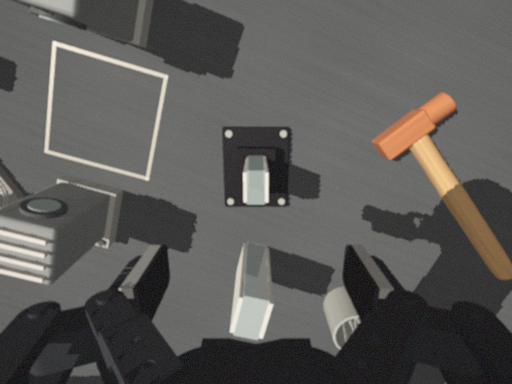

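View pics/w8a.png

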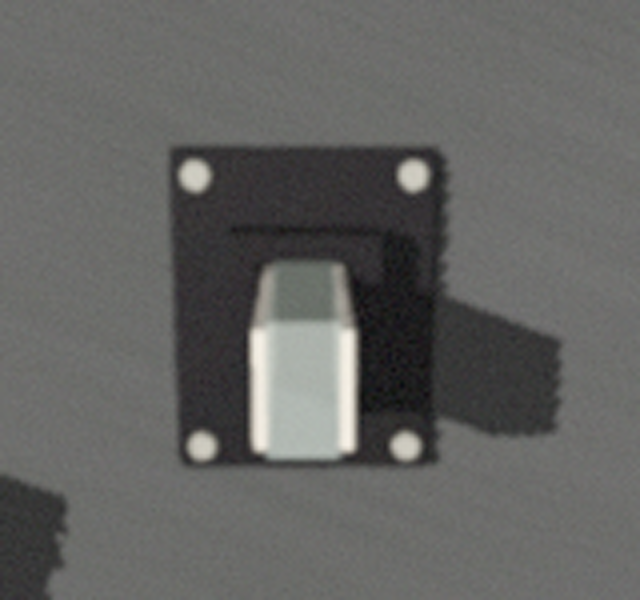

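```bash
python3 - <<'E'
from h import *
d=load("pics/w8.npz")
def P(pts,k,o,z): return ray(d,(np.array(pts)+.5)/k-.5+np.array(o),z)[:,:2]
def rep(n,Q):
    e=np.diff(np.r_[Q,Q[:1]],axis=0)
    print(n,"c",Q.mean(0).round(1),"len",np.hypot(*e.T).round(1),"ang",np.degrees(np.arctan2(e[:,1],e[:,0])).round(1))
A=lambda p,z:P(p,4,(180,90),z)
rep("cell",A([(250,324),(357,324),(358,459),(252,459)],86))
rep("stand",A([(172,148),(438,150),(437,464),(182,464)],6))
rep("screws",A([(195,176),(413,175),(406,446),(202,446)],7))
rep("big",ray(d,[(239,284),(271,288),(263,338),(229,332)],115)[:,:2])
print(ray(d,[(240,244),(268,244)],115))
W=cloud(d)
for uv in [(250,312),(255,190),(243,250)]: print(W[uv[1],uv[0]].round(1))
E
```

```text
cell c [ 551.3 -209. ] len [25.3 34.  26.  34. ] ang [ -67.9 -156.7  112.1   22.1]
stand c [ 552.4 -209.4] len [77.6 97.6 80.7 98.2] ang [ -68.3 -156.2  112.1   22. ]
screws c [ 551.5 -208.7] len [63.8 84.1 64.  83.8] ang [ -67.6 -157.8  112.1   22. ]
big c [ 439.1 -248.9] len [31.1 60.3 35.4 57.9] ang [ -76.1 -164.8   99.8   11. ]
[[ 504.27406609 -212.63624739  115.        ]
 [ 513.93552401 -236.37415374  115.        ]]
[ 438.2 -248.9  115.1]
[ 548.8 -209.3   85.4]
[ 450.3 -232.5   21.6]
```

>>> carry_out(series=[0.02,0.0005,0.004,0,0.004,0.002,0,0.06,0.0005,0.0078,0,0.004,0.002,0,0.1,0.0005,0.0078,0,0.004,0.002,0,0.115,0.0005,0.0078,0,0.004,0.002,0,0.115,0.0005,0.0078,0,0.004,0.002,0,0.115,0.0005,0.0078,0,0.004,0.002,0])

```text
time_s: 10.35
position: [552.6, -209.8, 107.7]
orientation: [0.696, 0.134, -0.693, 0.136]
wrist_force: [0.2, 1.0, 0.0]
finger_gap: 85.3
```

```bash
python3 - <<'E'
from h import *
tgt((551.5,-209,41),-68)
d=cap("wrist","w9")
E
```

```text
now [ 552.6 -209.8  107.7] yang -67.95 t 10.35 F [0.2 1.  0. ] gap 85.3
shift [ 0.0667 -0.0013  0.001 ] rot [ 0.0009 -0.0036 -0.0031]
```

View pics/w9.png

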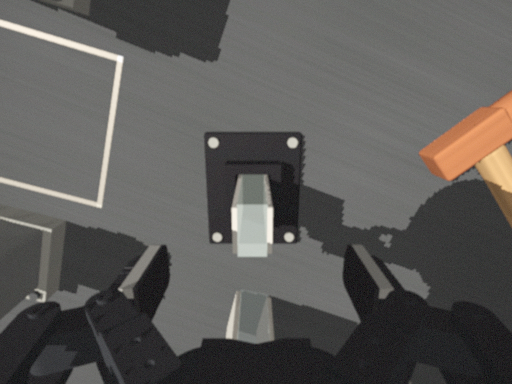

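>>> carry_out(series=[0.012,-0.0013,0.001,0,-0.002,-0.0015,0,0.035,-0.0013,0.001,0,-0.002,-0.0015,0,0.055,-0.0013,0.001,0,-0.002,-0.0015,0,0.067,-0.0013,0.001,0,-0.002,-0.0015,0,0.067,-0.0013,0.001,0,-0.002,-0.0015,0,0.067,-0.0013,0.001,0,-0.002,-0.0015,0])

```text
time_s: 11.15
position: [550.6, -209.0, 39.6]
orientation: [0.694, 0.135, -0.694, 0.135]
wrist_force: [0.3, 0.3, 0.6]
finger_gap: 85.3
```

```bash
python3 - <<'E'
from h import *
tgt((551.5,-209,41),-68)
d=cap("wrist","w10")
E
```

```text
now [ 550.6 -209.    39.6] yang -67.98 t 11.15 F [0.3 0.3 0.6] gap 85.3
shift [-0.0014  0.0003 -0.0008] rot [ 0.0004 -0.0002 -0.0004]
```

View pics/w10.png

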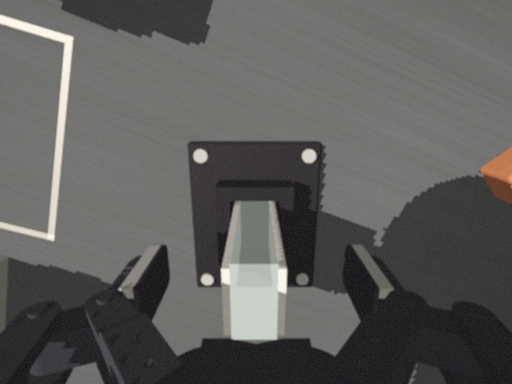

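>>> carry_out(force=45, series=[-0.001,0,-0.0005,0,0,0,0.5,-0.001,0,-0.0005,0,0,0,0.75,-0.001,0,-0.0005,0,0,0,0.9,-0.001,0,-0.0005,0,0,0,1,-0.001,0,-0.0005,0,0,0,1,-0.001,0,-0.0005,0,0,0,1,-0.001,0,-0.0005,0,0,0,1])

```text
time_s: 12.08
position: [550.6, -208.7, 39.9]
orientation: [-0.694, -0.135, 0.694, -0.135]
wrist_force: [0.3, 1.4, 2.6]
finger_gap: 23.5
```

```bash
python3 - <<'E'
from h import *
tgt((551.5,-209,41),-68)
d=cap("wrist","w11")
E
```

```text
now [ 550.6 -208.7   39.9] yang -67.98 t 12.075 F [0.3 1.4 2.6] gap 23.5
shift [-0.0011  0.0006 -0.0007] rot [0.0003 0.0006 0.0003]
```

View pics/w11.png

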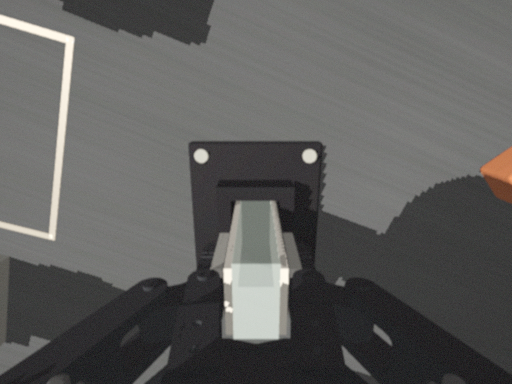

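>>> carry_out(series=[-0.004,0,0,0,0,0,1,-0.012,0,0,0,0,0,1,-0.022,0,0,0,0,0,1,-0.034,0,0,0,0,0,1,-0.044,0,0,0,0,0,1,-0.049,0,0,0,0,0,1,-0.049,0,0,0,0,0,1,-0.049,0,0,0,0,0,1])

```text
time_s: 13.12
position: [550.2, -208.5, 88.3]
orientation: [-0.694, -0.135, 0.695, -0.135]
wrist_force: [0.8, -0.2, -1.7]
finger_gap: 23.5
```

```bash
python3 - <<'E'
from h import *
tgt((542.5,-190,90),-84.2)
d=cap("wrist","w12"); s=cap("scene","s12"); crop(s,"s12a",150,110,330,290)
E
```

```text
now [ 550.2 -208.5   88.3] yang -67.99 t 13.125 F [ 0.8 -0.2 -1.7] gap 23.5
shift [-0.0017 -0.0201  0.0002] rot [0.2828 0.0016 0.0009]
scale 3
```

View pics/w12.png

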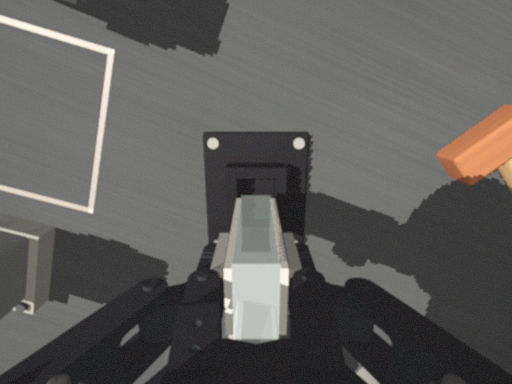

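View pics/s12a.png

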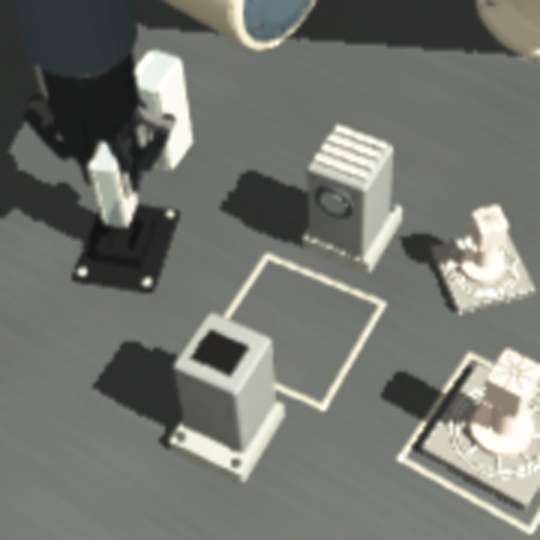

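```bash
python3 - <<'E'
from h import *
d=load("pics/w12.npz"); crop(d,"w12a",200,180,310,345)
tgt((542,-20,89),-84.2)
E
```

```text
scale 3
now [ 550.2 -208.6   88.2] yang -67.99 t 13.225 F [ 0.9  0.8 -1.8] gap 23.1
shift [-0.0007 -0.1779 -0.063 ] rot [0.2829 0.0018 0.0008]
```

View pics/w12a.png

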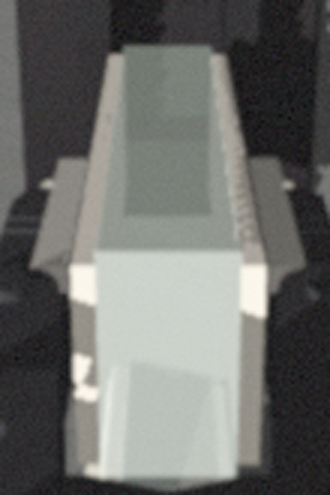

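>>> carry_out(series=[0,-0.004,-0.0015,0.005,0,0,1,-0.0003,-0.014,-0.005,0.02,0,0,1,-0.0005,-0.03,-0.0105,0.045,0,0,1,-0.0007,-0.048,-0.017,0.075,0.001,0,1,-0.0007,-0.066,-0.0235,0.105,0.001,0,1,-0.0007,-0.084,-0.03,0.135,0.001,0,1,-0.0007,-0.102,-0.036,0.165,0.001,0,1,-0.0007,-0.12,-0.0425,0.195,0.0015,0,1,-0.0007,-0.138,-0.049,0.225,0.0015,0,1,-0.0007,-0.154,-0.0545,0.25,0.002,0.001,1,-0.0007,-0.167,-0.059,0.27,0.002,0.001,1,-0.0007,-0.174,-0.0615,0.28,0.002,0.001,1])

```text
time_s: 14.72
position: [542.2, -23.2, 89.6]
orientation: [0.707, 0.037, -0.706, 0.037]
wrist_force: [-0.8, -0.3, -1.6]
finger_gap: 23.3
```

```bash
python3 - <<'E'
from h import *
tgt((542,-20,89),-84.2)
d=cap("wrist","w13"); s=cap("scene","s13"); crop(s,"s13a",200,130,320,290);t=cap("top","t13"); crop(t,"t13a",200,130,320,250)
E
```

```text
now [542.2 -23.2  89.6] yang -84.01 t 14.725 F [-0.8 -0.3 -1.6] gap 23.3
shift [ 0.0006 -0.0032 -0.0002] rot [ 0.0033 -0.0013 -0.0003]
scale 3
scale 5
```

View pics/w13.png

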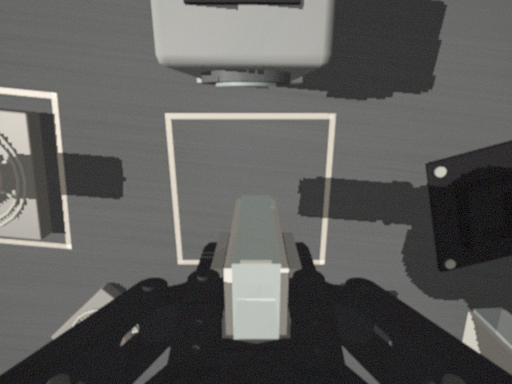

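View pics/s13a.png

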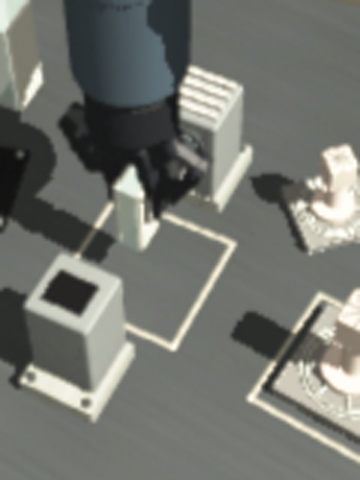

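View pics/t13a.png

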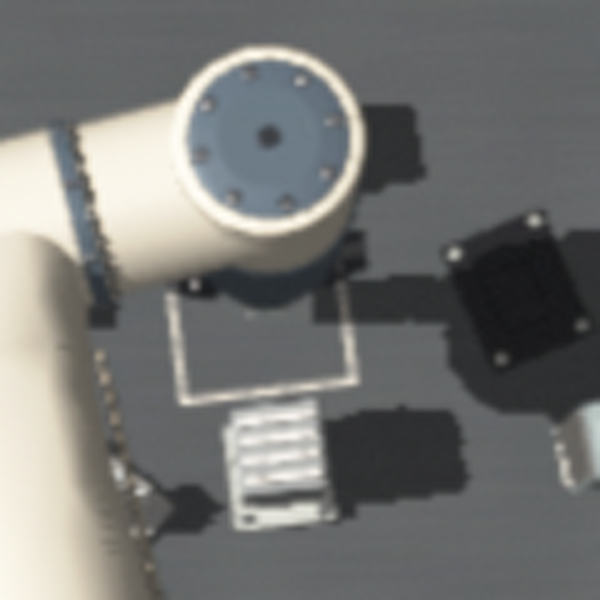

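```bash
python3 - <<'E'
from h import *
d=load("pics/w13.npz"); crop(d,"w13a",145,0,345,150); crop(d,"w13b",160,180,340,345)
Q=ray(d,[(165,113),(336,114),(327,267),(178,267)],0)[:,:2]; e=np.diff(Q,axis=0)
print(Q.mean(0),np.hypot(*e.T),np.degrees(np.arctan2(e[:,1],e[:,0])))
E
```

```text
scale 4
scale 3
[540.8908844  -20.78311294] [128.16840905 130.5789496  131.06661004] [ -84.25121867 -172.82860755   96.05062503]
```

View pics/w13a.png

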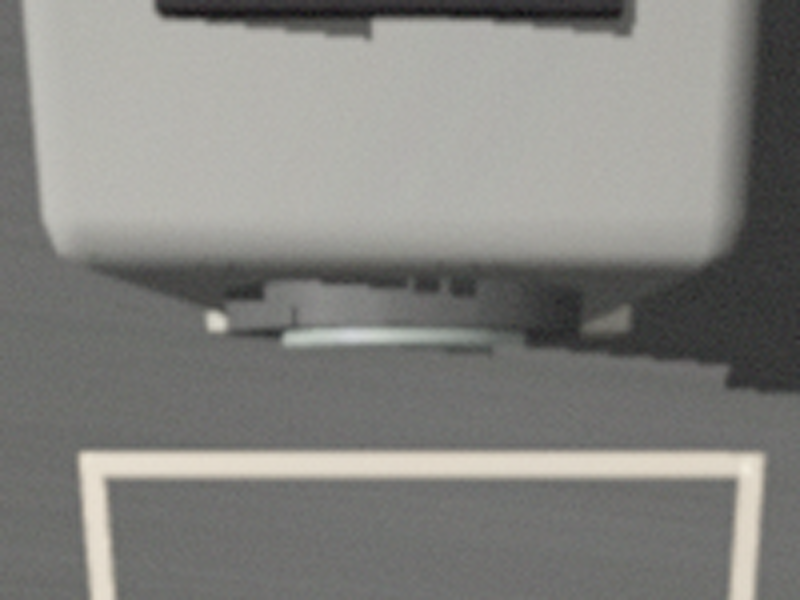

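View pics/w13b.png

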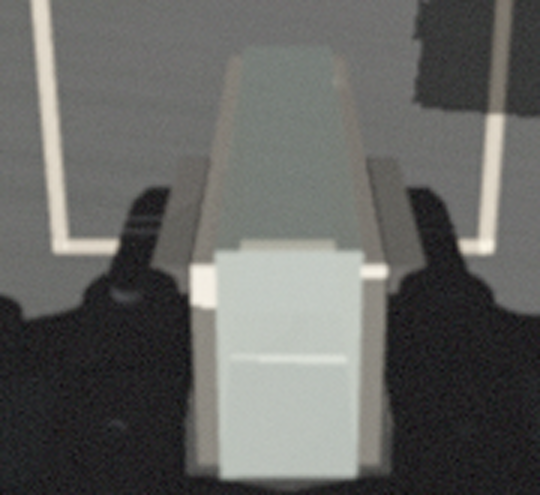

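```bash
python3 - <<'E'
from h import *
d=load("pics/w13.npz")
from plant import status
s=status.observe();T=Ro.from_quat(s["orientation"]).as_matrix();p=s["position"]
def q(n,uv,z):
    X=ray(d,uv,z); print(n,X.round(1)[0],"tool rel",(T.T@(X[0]-p)).round(1))
f=lambda x,y:((x+.5)/4-.5+145,(y+.5)/4-.5)
g=lambda x,y:((x+.5)/3-.5+160,(y+.5)/3-.5+180)
q("headL",[f(45,220)],118); q("headR",[f(743,220)],118); q("edge",[f(393,250)],122)
q("lensglass",[f(403,338)],85); q("barrel",[f(405,290)],95)
q("markT",[f(422,465)],0)
zt=135
q("celltopL",[g(191,262)],zt);q("celltopR",[g(388,262)],zt); q("topfar",[g(290,249)],zt); q("topnear",[g(288,478)],zt)
q("cellbotfar",[g(289,48)],55)
q("botL",[g(232,55)],55);q("botR",[g(345,55)],55)
# gauge from cloud
W=cloud(d); print(W[10,250],W[40,245])
Wt=cloud(load("pics/w2.npz")); 
E
```

```text
headL [628.2  20.2 118. ] tool rel [-28.3 -34.9 -90.1]
headR [634.6 -40.2 118. ] tool rel [-28.3  25.9 -90.2]
edge [628.6 -10.4 122. ] tool rel [-32.3  -4.5 -87.3]
lensglass [623.1 -10.5  85. ] tool rel [  4.7  -4.9 -81.8]
barrel [627.5 -10.7  95. ] tool rel [ -5.3  -4.3 -86.2]
markT [604.2 -13.2   0. ] tool rel [ 89.6  -4.3 -62.6]
celltopL [557.4 -10.3 135. ] tool rel [-45.4 -12.  -16.5]
celltopR [559.9 -34.3 135. ] tool rel [-45.4  12.2 -16.5]
topfar [560.5 -22.2 135. ] tool rel [-45.4   0.2 -18.3]
topnear [526.1 -25.6 135. ] tool rel [-45.5  -0.1  16.2]
cellbotfar [559.9 -22.3  55. ] tool rel [ 34.6   0.1 -17.7]
botL [557.1 -10.7  55. ] tool rel [ 34.6 -11.7 -16.1]
botR [559.6 -34.   55. ] tool rel [ 34.6  11.7 -16.1]
[643.76761888 -11.30118459 124.3024729 ] [635.28126775 -10.4801876  122.92982331]
```

>>> carry_out(series=[0.0003,-0.002,0,0,0,0,1,0.0006,-0.004,0.0002,0,0,0,1,0.0006,-0.0042,0.0003,0,0,0,1,0.0006,-0.0042,0.0003,0,0,0,1,0.0006,-0.0042,0.0003,0,0,0,1,0.0006,-0.0042,0.0003,0,0,0,1,0.0006,-0.0042,0.0003,0,0,0,1,0.0006,-0.0042,0.0003,0,0,0,1])

```text
time_s: 15.88
position: [541.6, -20.1, 88.9]
orientation: [0.707, 0.037, -0.706, 0.037]
wrist_force: [0.5, 0.1, -2.3]
finger_gap: 23.5
```

```bash
python3 - <<'E'
from h import *
tgt((542.4,-19,89),-84.2)
d=cap("wrist","w14"); s=cap("scene","s14"); crop(s,"s14a",200,140,300,290); crop(d,"w14a",140,40,340,190); crop(d,"w14b",160,180,340,345)
E
```

```text
now [541.6 -20.1  88.9] yang -84.03 t 15.875 F [ 0.5  0.1 -2.3] gap 23.5
shift [-0.0001 -0.0011 -0.0009] rot [ 0.003  -0.0012 -0.0005]
scale 4
scale 4
scale 3
```

View pics/w14.png

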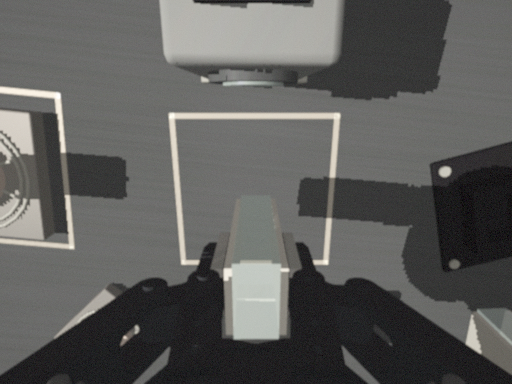

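View pics/s14a.png

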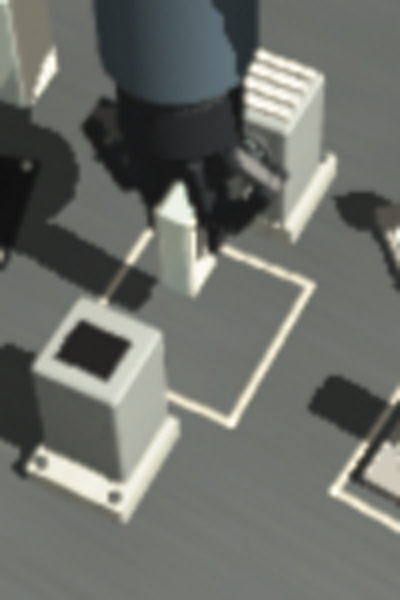

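View pics/w14b.png

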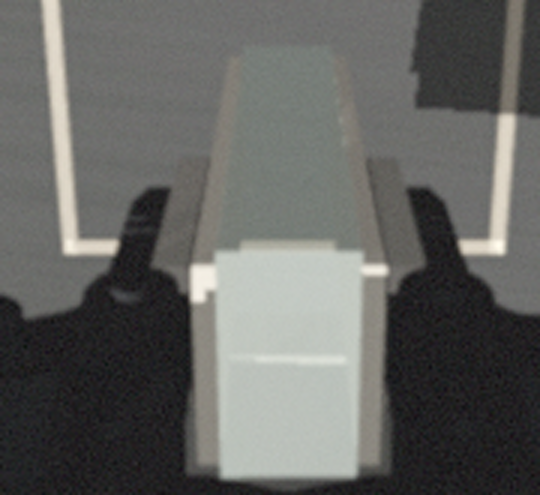

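```bash
python3 - <<'E'
from h import *
d=load("pics/w14.npz")
from plant import status
s=status.observe();T=Ro.from_quat(s["orientation"]).as_matrix();p=s["position"]
def q(n,uv,z):
    X=ray(d,[uv],z); print(n,X.round(1)[0],"tool rel",(T.T@(X[0]-p)).round(1))
g=lambda x,y:((x+.5)/3-.5+160,(y+.5)/3-.5+180)
q("markT",(254.5,116),0);q("markB",g(283.5,247),0)
q("edge",(253,64),122)
q("BL",g(63,252),0);q("BR",g(504,252),0);q("TL",(168.5,113),0);q("TR",(340,113),0)
# lamp / scene: both heads tops and block
sc=load("pics/s14.npz"); h=lambda x,y:((x+.5)/4-.5+200,(y+.5)/4-.5+140)
print("far top corners",ray(sc,[h(85,300),h(162,338),h(112,402),h(35,365)],125).round(1))
print("block bottom far corner",ray(sc,[h(162,280),h(192,296),h(215,262)],55).round(1))
t=load("pics/top0.npz")
E
```

```text
markT [603.9 -13.5   0. ] tool rel [ 89.   -0.1 -62.5]
markB [480.8 -26.1   0. ] tool rel [88.8 -0.4 61.2]
edge [627.8 -10.9 122. ] tool rel [-33.   -0.2 -86.7]
BL [472.4  37.6  -0. ] tool rel [ 88.8 -64.6  62.9]
BR [485.9 -90.2  -0. ] tool rel [88.9 63.8 62.8]
TL [599.3  50.6   0. ] tool rel [ 89.  -64.4 -64.6]
TR [612.8 -76.8   0. ] tool rel [ 89.   63.7 -64.8]
far top corners [[633.1 -32.7 125. ]
 [630.2  22.3 125. ]
 [682.5  22.7 125. ]
 [686.6 -30.4 125. ]]
block bottom far corner [[557.3 -31.3  55. ]
 [557.2  -7.3  55. ]
 [526.   -9.6  55. ]]
```

View pics/w14a.png

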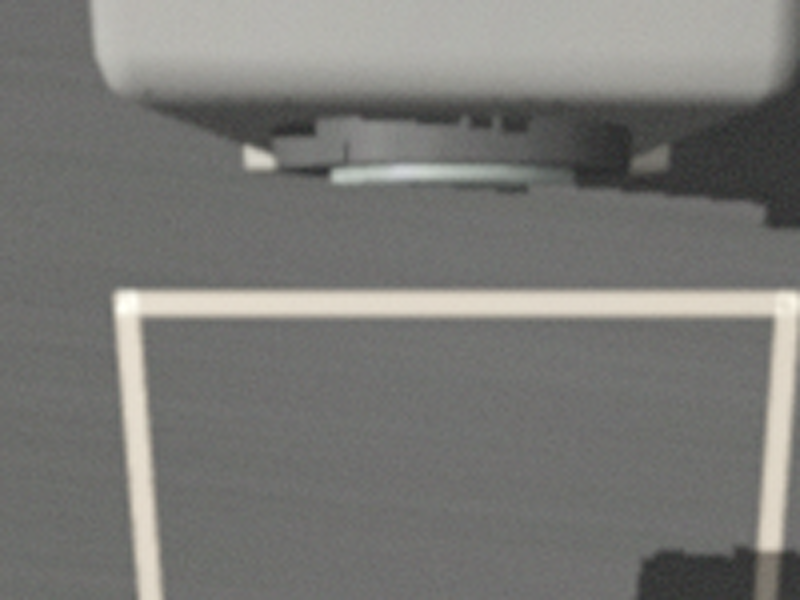

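>>> carry_out(series=[0,-0.0005,0,0,0,0,1,0,-0.0005,0,0,0,0,1,0,-0.0005,0,0,0,0,1,0,-0.0005,0,0,0,0,1,0,-0.0005,0,0,0,0,1,0,-0.0005,0,0,0,0,1,0,-0.0005,0,0,0,0,1,0,-0.0005,0,0,0,0,1])

```text
time_s: 16.98
position: [541.5, -19.6, 88.9]
orientation: [0.707, 0.037, -0.706, 0.037]
wrist_force: [-0.2, 0.4, -1.5]
finger_gap: 23.7
```

```bash
python3 - <<'E'
from h import *
from plant import status
tgt((542,-19.5,89),-84.1); print(abs(status.observe()["qvel"]).max())
cap("wrist","w15"); cap("scene","s15")
E
```

```text
now [541.5 -19.6  88.9] yang -84.03 t 16.975 F [-0.2  0.4 -1.5] gap 23.7
shift [-0.0001 -0.0001 -0.0005] rot [ 0.0013 -0.0012 -0.0005]
0.00144816189965299
```

View pics/w15.png

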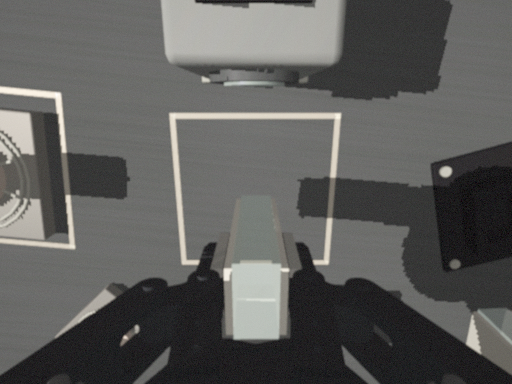

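View pics/s15.png

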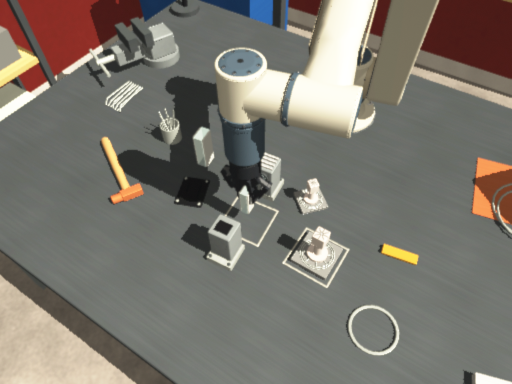

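The views show the plate inside the empty square (around 318,255 in the scene view). The block is held still between the heads, centred on the lens at u≈254 in the wrist view, and the bystanders have not moved.

```bash
python3 -c "
from plant import order; print(order.close_job())"
```

```text
the job is handed in; nothing more can be done
None
```

The job is handed in at about 17 s of the 66 s allowed, with the plate in the empty square and the glass block held still in the light path.

- **Plate:** I gripped it by the hub head and slid it along the bench with no upward move commanded. It sits inside the square, with margins of about 8–10 mm on the sides I measured.
- **Glass block:** I gripped it on its two frosted faces and lifted it straight out of the stand. It is held upright between the lenses, with its centre about 95 mm above the bench.
- **Alignment:** In the wrist camera the block is within about 1 mm of the light axis and of the midpoint, and square to it within about 0.5°. The arm had settled and the grip was steady, with a finger gap of 23.7 mm.
- **Disagreement between checks:**
  - The scene camera put the block about 2 mm off the wrist camera's figure across the light path, within the stated calibration.
  - Early estimates of the gauge's midpoint along the light ranged from 542 to 546 mm. I used about 542.5, from the marked square and the far head.
- **Other things on the bench:** They look unmoved in the last scene picture.

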